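# Clamp a freshly glued card tray with a one-hand bar clamp

## Task

The wooden card tray on the gluing board has just been glued up. Pump the trigger of the one-hand bar clamp with the hand at its pistol handle, squeezing and letting it spring out again, until the far jaw has come up to the tray and presses it snugly between both jaws, without crushing its thin ends; work the clamp by its trigger alone, do not touch the tray, the bar or the far jaw, and leave the things round about where they are. Finish holding: the program ends with the hand still squeezing the trigger, so that the joint stays under pressure.

Things in the scene. Friction and masses are not known exactly. Their poses are not given: they have to be found in the camera images.
- glue_board: plywood board 420 x 160 mm, 18 mm thick, fixed on the table; its place and yaw differ. Origin: centre of its underside (z = 0); x = the clamp's axis, from the pistol handle (-x) to the far jaw (+x), z up. 'Board x' below is measured in this frame
- clamp_frame: fixed part of a black one-hand bar clamp, held jaws down, handle up, in an oak cradle on the board; origin and axes as the board. Housing round the bar: board x -124 to -44 mm, 34 wide, top at z 132. Its own jaw goes down to the board; pad 36 x 36 mm faces +x at board x -30, centred 30 above the board's top. Above z 132 only handle and trigger stand up
- handle_grip (a point): centre of the upright pistol handle at finger height, board x -103.5 mm, z 180 mm. The handle is 20 mm deep along the clamp axis (board x -113.5 to -93.5), 28 mm wide, and rises from the housing to z 217 mm
- trigger: grey trigger blade on the handle's +x side, 10 mm thick, 22 wide, up to z 205 mm. Origin: its hinge in the housing, board x -75, z 67. Leans 0.09 rad off the handle at rest, 0.09 towards it when squeezed. Handle + trigger along the axis at z 180: 54 mm at rest (trigger front at board x -59.5), 33 mm squeezed (front at -80.5); 3 mm more at the top
- trigger_grip (a point): centre of the trigger blade at z 180 mm (board x -64.5 mm at rest); moves with it. Each newton pressed on the trigger here gives about 2 N at the far jaw, less some 8 N lost in spring and friction: 14 N give about 20 N, 20 N about 32 N, 25 N about 42 N, 34 N about 60 N
- trigger_pull (a joint): turn of the trigger (rad): 0 at rest, grows as it is squeezed towards the handle, 0.185 fully squeezed. A spring brings it back; about 3 N at z 180 mm hold it in. Squeezed with 12 to 25 N it goes fully home while the far jaw is free, and stalls short of that once the jaw presses the tray. Let it out fully (below 0.02) or it does not catch the next tooth
- jaw_travel (a joint): how far bar and far jaw have been drawn in (m): 0 open, at most 0.050, 0 to 0.018 at the start; 0.036 when the tray just touches both jaws (every further 1 mm: 20 N). A full squeeze draws it in 5.5 mm (one ratchet tooth; the first squeeze may give less), the return stroke leaves it there. A brake keeps it from going back; when the trigger is let go it keeps about half of the jaw's pressure
- clamp_bar: flat steel bar 365 x 6 x 19 mm through the housing at z 103 mm, over the tray, sticking out behind the handle. Origin: at z 103 mm over the board's origin when fully open; moves to board -x with jaw_travel
- moving_jaw: the clamp's far jaw, black, 26 to 34 mm across, hanging from the far end of the bar, with a rubber pad. Origin and axes as the bar. The pad gives 1 mm for every 20 N
- jaw_face (a point): centre of the far jaw's pad face, which looks towards the handle: board x = 136 mm minus jaw_travel, 30 mm above the board's top; pad 36 x 36 mm
- card_tray: open wooden card tray, loose on the board between the jaws: 130 mm long (its x, along the clamp), 95 wide, 55 high, walls 8 mm, about 0.35 kg. Origin: centre of its underside. Starts 3 to 5 mm off the handle-side jaw; the far jaw slides it home. Its thin ends want light pressure: 15 N is snug, over 60 N starts to crush them
- glue_bottle: white plastic glue bottle, 54 mm across, 150 mm high, beside the board; leave alone. Origin: centre of its underside
- pen_cup: dark metal pen cup with pens, 76 mm across, 95 mm high (pens 150 mm), beside the board; leave alone. Origin: centre of its underside
- tray_lid: the tray's loose wooden lid with a dark grip bar, 134 x 99 x 21 mm, lying on the table beside the board; leave alone. Origin: centre of its underside

How it is judged:
By the outcome, as a careful person would: the job done as asked, in the order asked, and still so for the second after the job is handed in, while the arm keeps its last pose, push and grip.
It also fails if it takes over 61 s, if anything falls off the work surface, if the arm or the gripper's body presses on something with over 40 N, if the wrist force passes 120 N, or if a joint passes its speed limit or range.

## Robot

A 6-joint arm with a two-finger parallel gripper is mounted at the origin on the work surface. World frame = base frame: x ahead of the robot, y to its left, z up, the work surface at z = 0. Lengths are in m, angles in degrees, forces in N, time in s.
With the tool pointing down it reaches from about 0.4 to 0.825 m from the base axis. Payload 7 kg.
Tool frame: the origin (TCP) lies at the very end of the fingers, on their centre line; the grasp point (between the pads) lies 19 mm behind it; z points along the fingers, y is the line along which they close (so a half turn about z gives the same grasp; the last joint's range is limited). The gripper opens to 88 mm and grips with 3 to 60 N. Pads are 19 mm wide; open, the fingers measure 130 mm over their backs; the gripper's body (78 mm by 193 mm) begins 47 mm behind the grasp point.
Start: joints at [-60.212, 20.546, 0.682, 0, -70.136, -16.507], TCP at [0.155, -0.657, 0.227] pointing down, gripper open.
Joint ranges: [-176.03, 176.03], [-82.01, 121.73], [-58.28, 71.71], [-173.87, 95.51], [-174.79, -0.11], [-173.66, 173.66]. Speed limits (degrees/s): [136.94, 136.94, 172.46, 180, 180, 180].

## Interface

Orientations are given as [roll, pitch, yaw] about the fixed x, y, z axes, in that order (R = Rz(yaw) Ry(pitch) Rx(roll)).
In Python, from plant import ctrl gives the robot as it stands.
- The arm moves only by the tool carry_out, never from a script. Its argument "deltas" is a list that holds one entry, the list of rows, each a list of 5 numbers: the shift along the tool's x, y, z scaled (see below), then the turn about the tool's z scaled (see below), then the opening, from -1 (shut) to 1 (fully open). A call has 1 to 5 rows; each row is the pose to reach, as a shift and turn from the pose commanded when the call began, along the tool's axes at that moment, turning the shorter way round; what a row does not reach only later rows make up. The controller multiplies each number of a shift by 20 cm and each number of a turn by 2 pi rad. A row lasts 1/10 s, in which the tool goes at most 50 mm and 8.59 degrees, less where a joint would pass 70% of its speed; a pose out of reach is approached as far as the arm can. A call with a number of a shift or a turn outside -1 to 1 is refused whole. A call with a gripper value outside its range is refused whole. The fingers move at their own pace and stop on an object; the grip force is fixed at half the most. Time passes only in rows, so rows that repeat a pose let the fingers close. It gives the time, the measured TCP pose, the force, the opening and the grip force at its end, in the units of the state.
- ctrl.get_obs(): the state, without advancing time (a new reading comes with each control period).
- ctrl.snapshot(name): name is "scene" or "top" or "wrist"; returns a dict with "color" (480x640x3 uint8, red, green, blue), "camera_matrix" (3x3 intrinsics, pixels), "R" (3x3) and "t" (3): a world point X has camera coordinates R X + t. Camera axes: x right, y down, z forward; pixel columns grow to the right and rows downward; lengths in m; the calibration is good to about 2 mm. A picture is of the moment at which its call begins. There is no depth.
- ctrl.close_job(): hands the job in; it is judged then, once.
Trained networks look in a picture, given as the dict that the camera call returned (one of the last four; its "shot" number tells which), for a name from the list of things; names that differ only in an ending like _2 or _b are one class to them, and where a whole thing is asked for, a point or a joint stands for the part that bears it (a point fixed in the world has none). Each returns a list of dicts, best first, with "p" (0 to 1); they miss things now and then, are a little off and sometimes report something else, mostly with a low value. They report only what shows in the picture. A call takes as long as a camera call.
- ctrl.search_frame(picture, name): "centre" ([column, row] in pixels, amid what is visible of it).
- ctrl.silhouettes(picture, name): "mask" (480x640 bool, what is visible of it) and "centre" ([column, row] in pixels, amid what is visible of it).
- ctrl.spot_point(picture, name): "centre" ([column, row] in pixels: a listed point, or the origin of a listed thing).
The state is a dict: "clock": time; "joint_pos": joint angles; "qvel": joint speeds; "tau": joint torques, N m; "tool_pos": TCP position; "orientation": TCP orientation; "force": force on the tool from outside, world axes, zero at the start; "moment": the same for the moment, N m; "opening": finger opening in m; "gripper_force": force on a finger pad.
Only numpy, scipy, OpenCV 4.12 (cv2) and the standard library are available. Lean on these libraries where they do the work, as an engineer would, in place of code of your own. Each camera call takes 0.05 s, during which the arm holds its last target. There are 200 camera calls.

## Working session

There is one attempt and no reset: what is moved stays moved. The work goes in short steps, Python scripts to look and compute and a tool call to move; the robot and the scene stay as the last step left them, time stands still between calls to the robot, and variables do not carry over. Pictures are saved under pics/ and viewed, at most 10 in all, crops included, and the job is handed in when it is done.

Besides the shell and the picture viewer there is one more tool, called after ">>>" by a JSON object that holds its "name" and its "arguments", one argument or row to a line. carry_out: Moves the arm, as the interface text tells. Its arguments: {"type":"object","properties":{"deltas":{"type":"array"}},"required":["deltas"]}

```bash
ls; mkdir -p pics; python3 - <<'E'
from plant import ctrl
import cv2,numpy as np
o=ctrl.get_obs();print(o)
for n in ["scene","top"]:
    s=ctrl.snapshot(n);cv2.imwrite(f"pics/{n}0.png",s["color"][:,:,::-1])
    print(n,s["camera_matrix"].tolist(),s["R"].round(3).tolist(),s["t"])
    for k in ["handle_grip","trigger_grip","jaw_face","glue_board","card_tray","trigger","clamp_bar"]:
        r=ctrl.spot_point(s,k); print(k,[(x["centre"],round(x["p"],2)) for x in r[:2]])
E
```

```text
pics
{'clock': 0.0, 'joint_pos': array([-6.02139098e+01,  2.05903728e+01,  6.35083544e-01, -2.02136929e-02,
       -7.01353066e+01, -1.65063958e+01]), 'qvel': array([ 0.10994276, -0.0558465 ,  0.1550369 , -0.10768695, -0.03924653,
       -0.02855003]), 'tau': array([-1.07249463e-03, -5.82711911e+01,  2.93049181e+01,  6.99705362e+00,
        6.82194936e-03, -1.50198166e-04]), 'tool_pos': array([ 0.15491386, -0.65649405,  0.22564433]), 'orientation': array([ 1.79907738e+02, -7.52362970e-03, -1.66727183e+02]), 'force': array([0.12939245, 0.24151912, 0.91180758]), 'moment': array([-0.04811464, -0.02158539,  0.04070991]), 'gripper_force': 0.0, 'opening': 0.08767321849104923}
scene [[596.2042173405042, 0.0, 320.7289443056388], [0.0, 596.2042173405042, 237.06975590989288], [0.0, 0.0, 1.0]] [[-0.841, 0.541, -0.001], [0.465, 0.722, -0.512], [-0.276, -0.431, -0.859]] [ 0.51595706 -0.21876057  1.53717575]
handle_grip [([308.2, 204.2], 0.98)]
trigger_grip [([319.9, 211.2], 0.49)]
jaw_face [([392.1, 294.7], 0.87)]
glue_board [([248.2, 294.0], 0.65), ([342.8, 268.6], 0.61)]
card_tray [([352.2, 276.7], 0.58)]
trigger [([316.9, 236.8], 0.48)]
clamp_bar [([342.4, 247.9], 0.61), ([305.5, 335.5], 0.55)]
top [[462.4928457287312, 0.0, 314.0389791313855], [0.0, 462.4928457287312, 246.2233327192458], [0.0, 0.0, 1.0]] [[0.017, -1.0, -0.005], [-0.986, -0.016, -0.164], [0.164, 0.007, -0.986]] [-0.00809109  0.61643606  0.91149602]
handle_grip [([353.3, 243.4], 0.95), ([428.0, 242.6], 0.47)]
trigger_grip [([328.6, 246.5], 0.4)]
jaw_face [([234.8, 276.7], 0.64)]
glue_board [([300.5, 266.8], 0.97), ([428.8, 239.6], 0.7)]
card_tray []
trigger [([333.0, 253.4], 0.43), ([351.9, 239.4], 0.22)]
clamp_bar [([298.6, 258.9], 0.6)]
```

```bash
cat > h.py <<'E'
import numpy as np
def backproj(s,px,z):
    d=s["R"].T@np.linalg.solve(s["camera_matrix"],[px[0],px[1],1.]); c=-s["R"].T@s["t"]
    return c+d*(z-c[2])/d[2]
E
python3 - <<'E'
from plant import ctrl
from h import *
for n in ["scene","top"]:
    s=ctrl.snapshot(n)
    for k,z in [("handle_grip",.18),("trigger_grip",.18),("jaw_face",.048),("glue_board",0),("trigger",.067),("clamp_bar",.103)]:
        for r in ctrl.spot_point(s,k)[:2]: print(n,k,round(r["p"],2),backproj(s,r["centre"],z).round(4))
E
```

```text
scene handle_grip 0.72 [0.6235 0.1359 0.18  ]
scene handle_grip 0.69 [ 0.6112 -0.0525  0.18  ]
scene trigger_grip 0.68 [ 0.5974 -0.028   0.18  ]
scene jaw_face 0.73 [0.5302 0.161  0.048 ]
scene glue_board 0.79 [0.5685 0.0285 0.    ]
scene trigger 0.63 [ 0.6025 -0.0362  0.067 ]
scene trigger 0.25 [0.5704 0.0235 0.067 ]
scene clamp_bar 0.89 [0.5831 0.0305 0.103 ]
top handle_grip 0.74 [ 0.606  -0.0687  0.18  ]
top handle_grip 0.31 [ 0.6039 -0.2026  0.18  ]
top trigger_grip 0.67 [ 0.5917 -0.0272  0.18  ]
top jaw_face 0.61 [0.5456 0.1665 0.048 ]
top jaw_face 0.5 [0.5686 0.0352 0.048 ]
top glue_board 0.94 [0.5745 0.0315 0.    ]
top trigger 0.56 [ 0.6106 -0.0274  0.067 ]
top trigger 0.55 [ 0.5978 -0.0384  0.067 ]
top clamp_bar 0.74 [0.5752 0.0347 0.103 ]
```

View pics/scene0.png

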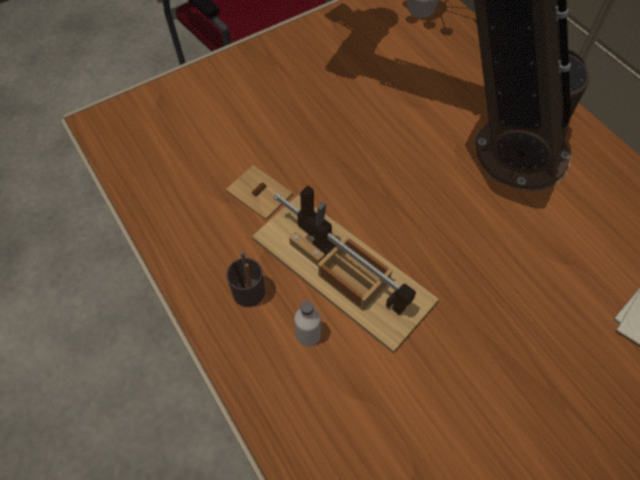

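View pics/top0.png

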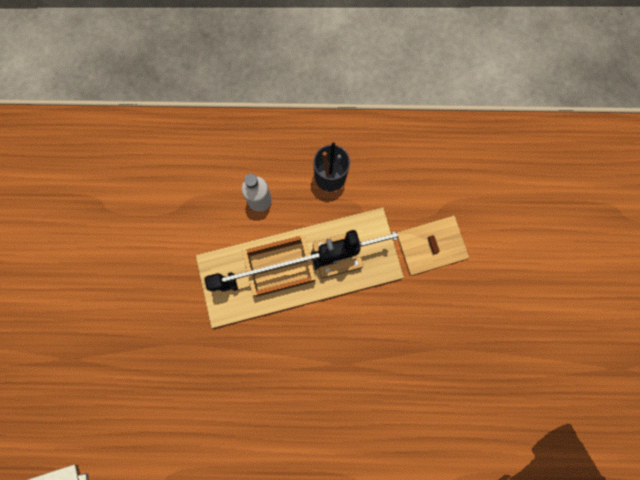

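The scene view shows the clamp handle at about (308,200) with the grey trigger at (320,213). In the top view the handle is at (352,243), the far jaw at (218,282), and the board corners at (196,257), (385,209), (402,279) and (212,326). I'll fit the board next.

```bash
python3 - <<'E'
from plant import ctrl
from h import *
import cv2
for n in ["top","scene"]:
    s=ctrl.snapshot(n)
    r=ctrl.silhouettes(s,"glue_board")
    if not r: print("none");continue
    m=r[0]["mask"]; ys,xs=np.nonzero(m)
    P=np.array([backproj(s,p,.018)[:2] for p in zip(xs,ys)],np.float32)
    print(n,r[0]["p"],m.sum(),cv2.minAreaRect(P*1000))
    for k in["handle_grip","trigger_grip"]:
        for q in ctrl.spot_point(s,k): print(k,round(q["p"],2),backproj(s,q["centre"],.18).round(4))
s=dict(ctrl.snapshot("top"))
for p in [(196,257),(385,209),(402,279),(212,326)]: print(backproj(s,p,.018).round(4))
E
```

```text
top 0.71 11560 ((577.5933837890625, 28.193634033203125), (162.24610900878906, 430.335205078125), 15.617621421813965)
trigger_grip 0.48 [ 0.5984 -0.0268  0.18  ]
scene 0.78 9545 ((573.7892456054688, 13.7322998046875), (196.10595703125, 465.7687072753906), 14.271439552307129)
trigger_grip 0.63 [0.6317 0.0158 0.18  ]
trigger_grip 0.6 [ 0.596  -0.0229  0.18  ]
[0.5945 0.2552 0.018 ]
[ 0.7067 -0.1513  0.018 ]
[ 0.5543 -0.1861  0.018 ]
[0.4492 0.2131 0.018 ]
```

>>> {"name": "carry_out", "arguments": {
  "deltas": [
    [[-0.9,0.75,-0.4,-0.005,1],[-0.9,0.75,-0.4,-0.005,1],[-0.9,0.75,-0.4,-0.005,1],[-0.9,0.75,-0.4,-0.005,1],[-0.9,0.75,-0.4,-0.005,1]]
  ]
}}

```text
clock: 2.45
tool_pos: [0.2966, -0.468, 0.3075]
orientation: [-180.0, 0.0, -164.9]
force: [1.7, 0.1, -0.8]
opening: 0.0872
gripper_force: 0.0
```

>>> {"name": "carry_out", "arguments": {
  "deltas": [
    [[-0.9,0.75,0,0,1],[-0.9,0.75,0,0,1],[-0.9,0.75,0,0,1],[-0.9,0.75,0,0,1],[-0.9,0.75,0,0,1]]
  ]
}}

```text
clock: 2.95
tool_pos: [0.4318, -0.2755, 0.307]
orientation: [-180.0, 0.1, -164.8]
force: [0.3, 0.6, -0.2]
opening: 0.0876
gripper_force: 0.0
```

>>> {"name": "carry_out", "arguments": {
  "deltas": [
    [[-0.9,0.7,0,0,1],[-0.9,0.7,0,0,1],[-0.9,0.7,0,0,1],[-0.9,0.7,0,0,1],[-0.9,0.7,0,0,1]]
  ]
}}

```text
clock: 3.45
tool_pos: [0.5696, -0.093, 0.3064]
orientation: [180.0, 0.0, -164.8]
force: [0.1, -0.3, 0.1]
opening: 0.0876
gripper_force: 0.0
```

>>> {"name": "carry_out", "arguments": {
  "deltas": [
    [[-0.2,0.12,0,0,1],[-0.2,0.12,0,0,1],[-0.2,0.12,0,0,1]]
  ]
}}

```text
clock: 3.75
tool_pos: [0.6007, -0.0614, 0.3058]
orientation: [180.0, -0.1, -164.8]
force: [0.7, -0.2, 0.6]
opening: 0.0879
gripper_force: 0.0
```

```bash
python3 - <<'E'
from plant import ctrl
from h import *
import cv2
print(ctrl.get_obs()["tool_pos"])
for n in ["wrist","scene","top"]:
    s=ctrl.snapshot(n)
    if n!="top": cv2.imwrite(f"pics/{n}1.png",s["color"][:,:,::-1])
    for k in["handle_grip","trigger_grip"]:
        for q in ctrl.spot_point(s,k): print(n,k,round(q["p"],2),np.round(q["centre"]),backproj(s,q["centre"],.18).round(4))
    if n=="wrist":
        u=np.array([-.2588,.9659]);c=np.array([.576,.0327])
        for bx,z in[(-.1135,.217),(-.0935,.217),(-.0585,.205),(-.1035,.18)]:
            p=s["R"]@np.r_[c+bx*u,z]+s["t"];p=s["camera_matrix"]@p;print("pred",bx,z,(p[:2]/p[2]).round())
E
```

```text
[ 0.60066231 -0.06140709  0.30584417]
wrist handle_grip 0.92 [317. 234.] [ 0.6056 -0.0657  0.18  ]
wrist trigger_grip 0.58 [374. 235.] [ 0.5953 -0.0271  0.18  ]
pred -0.1135 0.217 [299. 245.]
pred -0.0935 0.217 [331. 246.]
pred -0.0585 0.205 [385. 240.]
pred -0.1035 0.18 [316. 230.]
scene handle_grip 0.84 [309. 200.] [ 0.6019 -0.0638  0.18  ]
scene trigger_grip 0.65 [321. 212.] [ 0.5952 -0.0257  0.18  ]
scene trigger_grip 0.63 [345. 267.] [0.6263 0.1092 0.18  ]
top handle_grip 0.63 [352. 243.] [ 0.6016 -0.0665  0.18  ]
top handle_grip 0.28 [280. 266.] [0.5589 0.0605 0.18  ]
```

View pics/wrist1.png

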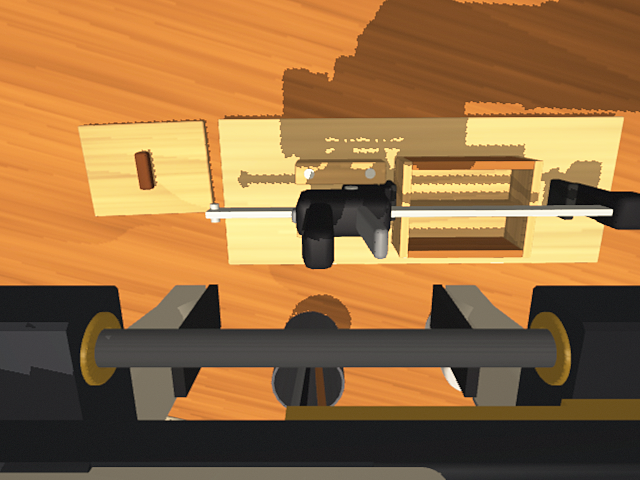

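The wrist view shows the handle top at columns 302–334 around row 245 and the trigger at (380,243). The tool is aligned with the clamp, and the handle sits about 2 mm further towards +x than predicted. I'll descend centred between the two.

>>> {"name": "carry_out", "arguments": {
  "deltas": [
    [[0,0.055,0,0,1],[0,0.055,0.25,0,1],[0,0.055,0.5,0,1],[0,0.055,0.735,0,1],[0,0.055,0.735,0,1]]
  ]
}}

```text
clock: 4.7
tool_pos: [0.5929, -0.0516, 0.1534]
orientation: [179.9, -0.6, -165.0]
force: [-1.1, -0.3, 0.2]
opening: 0.0882
gripper_force: 0.0
```

```bash
python3 - <<'E'
from plant import ctrl
from h import *
import cv2
o=ctrl.get_obs();print(o["tool_pos"],o["force"])
s=ctrl.snapshot("wrist");cv2.imwrite("pics/wrist2.png",s["color"][:,:,::-1])
E
```

```text
[ 0.59293455 -0.05164159  0.15339004] [-1.07833738 -0.28243377  0.16630416]
```

View pics/wrist2.png

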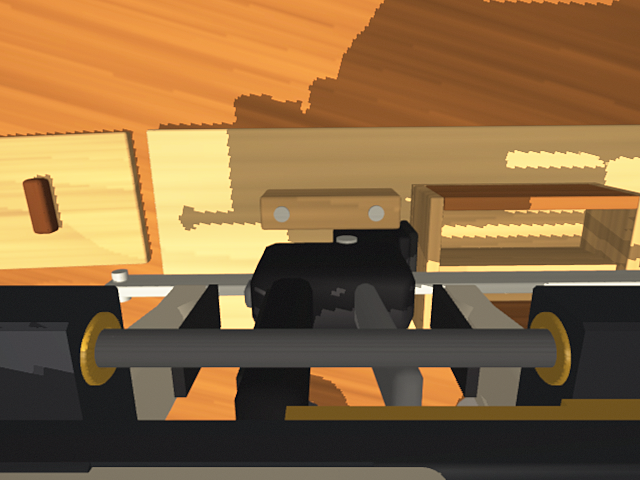

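The wrist view shows both fingers straddling the handle (columns 240–310) and the trigger (columns 365–420). I'll let the arm settle and lift slightly.

>>> {"name": "carry_out", "arguments": {
  "deltas": [
    [[0,0,-0.015,0,1],[0,0,-0.015,0,1],[0,0,-0.015,0,1]]
  ]
}}

```text
clock: 5.05
tool_pos: [0.5989, -0.0514, 0.1653]
orientation: [-180.0, 0.3, -164.9]
force: [0.3, 0.4, -0.5]
opening: 0.0873
gripper_force: 0.0
```

>>> {"name": "carry_out", "arguments": {
  "deltas": [
    [[0,0,0,0,1],[0,0,0,0,1]]
  ]
}}

```text
clock: 5.25
tool_pos: [0.5977, -0.0517, 0.1634]
orientation: [-180.0, 0.1, -164.9]
force: [-0.8, -0.1, 0.1]
opening: 0.0876
gripper_force: 0.0
```

>>> {"name": "carry_out", "arguments": {
  "deltas": [
    [[0,-0.02,0.012,0,1],[0,-0.04,0.025,0,0.6],[0,-0.04,0.025,0,0.2],[0,-0.04,0.025,0,0.0],[0,-0.04,0.025,0,-0.1]]
  ]
}}

```text
clock: 5.75
tool_pos: [0.5993, -0.0592, 0.1575]
orientation: [180.0, -0.0, -164.9]
force: [-2.6, 3.4, 2.4]
opening: 0.0613
gripper_force: 2.0
```

>>> {"name": "carry_out", "arguments": {
  "deltas": [
    [[0,0,0,0,-0.2],[0,0,0,0,-0.25],[0,0,0,0,-0.25]]
  ]
}}

```text
clock: 6.05
tool_pos: [0.5993, -0.0586, 0.1578]
orientation: [179.9, 0.0, -164.9]
force: [-3.5, 5.6, 4.0]
opening: 0.0381
gripper_force: 3.5
```

>>> {"name": "carry_out", "arguments": {
  "deltas": [
    [[0,0,0,0,-0.3],[0,0,0,0,-0.3],[0,0,0,0,-0.3]]
  ]
}}

```text
clock: 6.35
tool_pos: [0.5995, -0.0593, 0.1577]
orientation: [180.0, 0.0, -164.9]
force: [-2.6, 3.2, 3.5]
opening: 0.0335
gripper_force: 30.1
```

```bash
python3 - <<'E'
from plant import ctrl
from h import *
import cv2
o=ctrl.get_obs();print(o["tool_pos"],o["force"],o["opening"],o["gripper_force"])
for n in["scene","top"]:
    s=ctrl.snapshot(n)
    for k,z in[("jaw_face",.048),("moving_jaw",.103),("clamp_bar",.103)]:
        for r in ctrl.spot_point(s,k)[:2]:
            p=backproj(s,r["centre"],z);print(n,k,round(r["p"],2),p.round(4),"bx",((p[0]-.5755)*-.2588+(p[1]-.0347)*.9659).round(4))
    im=s["color"][220:340,180:440] if n=="top" else s["color"][160:340,230:450]
    cv2.imwrite(f"pics/{n}2.png",cv2.resize(im[:,:,::-1],None,fx=3,fy=3))
E
```

```text
[ 0.59950715 -0.05926254  0.1577303 ] [-2.6135415   3.17007332  3.49816893] 0.033521564141384484 30.123085901141167
scene jaw_face 0.87 [0.5398 0.1585 0.048 ] bx 0.1288
scene clamp_bar 0.89 [0.584  0.0226 0.103 ] bx -0.0139
top clamp_bar 0.6 [0.581 0.028 0.103] bx -0.0079
```

View pics/scene2.png

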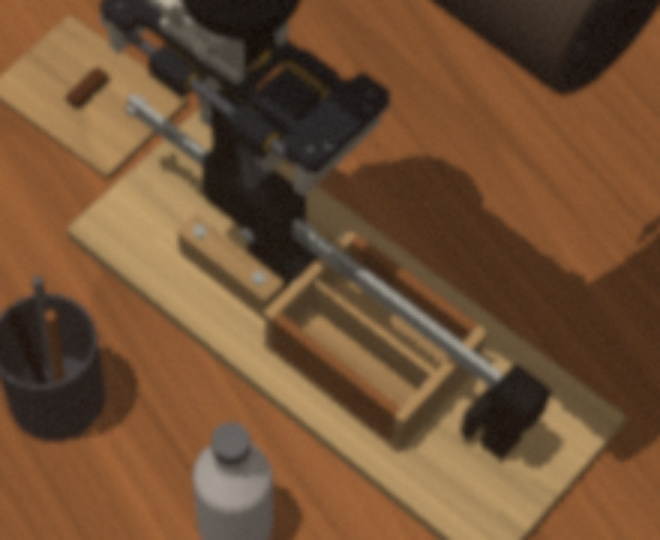

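The crop shows the far jaw (about 505,400) still well clear of the tray end (about 440,400), and nothing else has moved. The trigger is fully squeezed at a 33.5 mm opening, so I'll carry on pumping.

>>> {"name": "carry_out", "arguments": {
  "deltas": [
    [[0,0,0,0,0.65],[0,0.03,0,0,0.65],[0,0.03,0,0,0.65],[0,0.03,0,0,0.65],[0,0.03,0,0,0.65]]
  ]
}}

```text
clock: 7.25
tool_pos: [0.5978, -0.0537, 0.1572]
orientation: [-180.0, -0.0, -164.9]
force: [-0.6, -1.6, 0.0]
opening: 0.0677
gripper_force: 0.0
```

>>> {"name": "carry_out", "arguments": {
  "deltas": [
    [[0,0,0,0,0.65],[0,0,0,0,0.65]]
  ]
}}

```text
clock: 7.45
tool_pos: [0.5981, -0.0539, 0.1576]
orientation: [-180.0, 0.0, -164.9]
force: [-0.1, 0.4, 0.3]
opening: 0.0717
gripper_force: 0.0
```

>>> {"name": "carry_out", "arguments": {
  "deltas": [
    [[0,-0.03,0,0,0.2],[0,-0.03,0,0,0.0],[0,-0.03,0,0,-0.1],[0,-0.03,0,0,-0.2],[0,-0.03,0,0,-0.3]]
  ]
}}

```text
clock: 7.95
tool_pos: [0.5996, -0.0586, 0.1579]
orientation: [179.9, 0.1, -164.9]
force: [-2.6, 7.4, 4.9]
opening: 0.0378
gripper_force: 3.6
```

>>> {"name": "carry_out", "arguments": {
  "deltas": [
    [[0,0,0,0,-0.3],[0,0,0,0,-0.3],[0,0,0,0,-0.3]]
  ]
}}

```text
clock: 8.25
tool_pos: [0.5998, -0.0592, 0.1579]
orientation: [180.0, 0.0, -164.9]
force: [-1.4, 3.3, 5.1]
opening: 0.0337
gripper_force: 30.2
```

>>> {"name": "carry_out", "arguments": {
  "deltas": [
    [[0,0,0,0,0.65],[0,0.03,0,0,0.65],[0,0.03,0,0,0.65],[0,0.03,0,0,0.65],[0,0.03,0,0,0.65]]
  ]
}}

```text
clock: 8.75
tool_pos: [0.5975, -0.0538, 0.1571]
orientation: [180.0, -0.1, -164.9]
force: [-0.2, 0.0, -0.7]
opening: 0.0677
gripper_force: 0.0
```

>>> {"name": "carry_out", "arguments": {
  "deltas": [
    [[0,0,0,0,0.65],[0,0,0,0,0.65]]
  ]
}}

```text
clock: 8.95
tool_pos: [0.5979, -0.0539, 0.1575]
orientation: [-180.0, -0.0, -164.9]
force: [-0.3, 0.0, -0.2]
opening: 0.072
gripper_force: 0.0
```

>>> {"name": "carry_out", "arguments": {
  "deltas": [
    [[0,-0.03,0,0,0.2],[0,-0.03,0,0,0.0],[0,-0.03,0,0,-0.1],[0,-0.03,0,0,-0.2],[0,-0.03,0,0,-0.3]]
  ]
}}

```text
clock: 9.45
tool_pos: [0.5995, -0.0586, 0.1579]
orientation: [179.9, 0.0, -164.9]
force: [-2.2, 7.2, 3.8]
opening: 0.0377
gripper_force: 3.6
```

>>> {"name": "carry_out", "arguments": {
  "deltas": [
    [[0,0,0,0,-0.3],[0,0,0,0,-0.3],[0,0,0,0,-0.3]]
  ]
}}

```text
clock: 9.75
tool_pos: [0.5997, -0.0592, 0.1578]
orientation: [180.0, 0.0, -164.9]
force: [-1.2, 2.7, 3.5]
opening: 0.0334
gripper_force: 30.2
```

```bash
python3 - <<'E'
from plant import ctrl
from h import *
import cv2
for n in["scene"]:
    s=ctrl.snapshot(n)
    for k,z in[("jaw_face",.048),("clamp_bar",.103)]:
        for r in ctrl.spot_point(s,k)[:2]:
            p=backproj(s,r["centre"],z);print(n,k,round(r["p"],2),p.round(4),"bx",((p[0]-.5755)*-.2588+(p[1]-.0347)*.9659).round(4))
    im=s["color"][160:340,230:450]
    cv2.imwrite(f"pics/{n}3.png",cv2.resize(im[:,:,::-1],None,fx=3,fy=3))
E
```

```text
scene jaw_face 0.7 [0.5394 0.1437 0.048 ] bx 0.1147
scene clamp_bar 0.78 [0.5901 0.0148 0.103 ] bx -0.023
```

View pics/scene3.png

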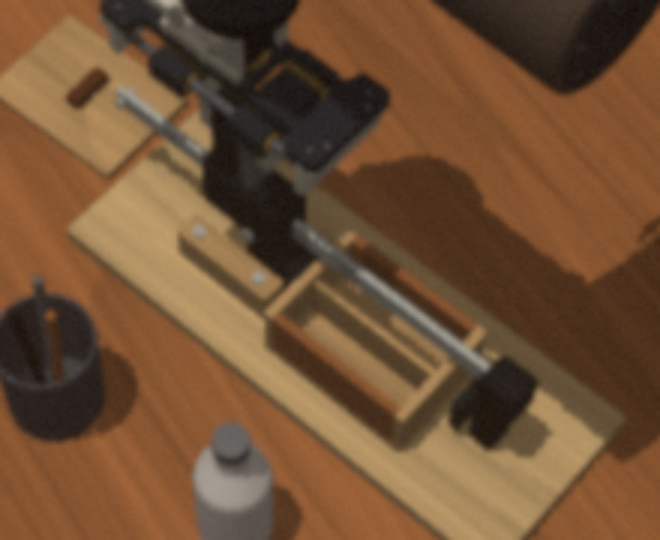

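The jaw has moved about 11 mm over two strokes, and its edge went from about 465 to 452 in the crop. It's still clear of the tray, so I'll do two more strokes and check the grip force at mid-close.

>>> {"name": "carry_out", "arguments": {
  "deltas": [
    [[0,0,0,0,0.65],[0,0.03,0,0,0.65],[0,0.03,0,0,0.65],[0,0.03,0,0,0.65],[0,0.03,0,0,0.65]]
  ]
}}

```text
clock: 10.4
tool_pos: [0.5975, -0.0538, 0.1571]
orientation: [180.0, -0.1, -164.9]
force: [0.9, -0.6, 0.3]
opening: 0.068
gripper_force: 0.0
```

>>> {"name": "carry_out", "arguments": {
  "deltas": [
    [[0,0,0,0,0.65],[0,0,0,0,0.65]]
  ]
}}

```text
clock: 10.6
tool_pos: [0.5979, -0.0539, 0.1575]
orientation: [-180.0, -0.0, -164.9]
force: [0.3, -0.8, 0.4]
opening: 0.0717
gripper_force: 0.0
```

>>> {"name": "carry_out", "arguments": {
  "deltas": [
    [[0,-0.03,0,0,0.2],[0,-0.03,0,0,0.0],[0,-0.03,0,0,-0.1],[0,-0.03,0,0,-0.2],[0,-0.03,0,0,-0.3]]
  ]
}}

```text
clock: 11.1
tool_pos: [0.5995, -0.0586, 0.1579]
orientation: [179.9, 0.0, -164.9]
force: [-2.4, 6.8, 4.3]
opening: 0.0383
gripper_force: 3.6
```

>>> {"name": "carry_out", "arguments": {
  "deltas": [
    [[0,0,0,0,-0.3],[0,0,0,0,-0.3],[0,0,0,0,-0.3]]
  ]
}}

```text
clock: 11.4
tool_pos: [0.5997, -0.0592, 0.1579]
orientation: [180.0, 0.0, -164.9]
force: [-1.8, 3.0, 3.6]
opening: 0.0333
gripper_force: 30.2
```

>>> {"name": "carry_out", "arguments": {
  "deltas": [
    [[0,0,0,0,0.65],[0,0.03,0,0,0.65],[0,0.03,0,0,0.65],[0,0.03,0,0,0.65],[0,0.03,0,0,0.65]]
  ]
}}

```text
clock: 11.9
tool_pos: [0.5976, -0.0538, 0.1571]
orientation: [180.0, -0.1, -164.9]
force: [0.8, 0.8, -0.7]
opening: 0.0678
gripper_force: 0.0
```

>>> {"name": "carry_out", "arguments": {
  "deltas": [
    [[0,0,0,0,0.65],[0,0,0,0,0.65]]
  ]
}}

```text
clock: 12.1
tool_pos: [0.5979, -0.0539, 0.1575]
orientation: [-180.0, -0.0, -164.9]
force: [-0.5, 0.2, 0.3]
opening: 0.0717
gripper_force: 0.0
```

>>> {"name": "carry_out", "arguments": {
  "deltas": [
    [[0,-0.03,0,0,0.2],[0,-0.03,0,0,0.0],[0,-0.03,0,0,-0.1],[0,-0.03,0,0,-0.2],[0,-0.03,0,0,-0.25]]
  ]
}}

```text
clock: 12.6
tool_pos: [0.5995, -0.0586, 0.1579]
orientation: [179.9, 0.0, -164.9]
force: [-2.7, 7.3, 3.4]
opening: 0.0381
gripper_force: 3.6
```

>>> {"name": "carry_out", "arguments": {
  "deltas": [
    [[0,0,0,0,-0.3],[0,0,0,0,-0.3],[0,0,0,0,-0.3]]
  ]
}}

```text
clock: 12.9
tool_pos: [0.5997, -0.0592, 0.1578]
orientation: [180.0, 0.0, -164.9]
force: [-0.8, 3.8, 3.9]
opening: 0.0336
gripper_force: 30.2
```

```bash
python3 - <<'E'
from plant import ctrl
from h import *
import cv2
for n in["scene"]:
    s=ctrl.snapshot(n)
    for k,z in[("jaw_face",.048),("clamp_bar",.103)]:
        for r in ctrl.spot_point(s,k)[:2]:
            p=backproj(s,r["centre"],z);print(n,k,round(r["p"],2),p.round(4),"bx",((p[0]-.5755)*-.2588+(p[1]-.0347)*.9659).round(4))
    im=s["color"][160:340,230:450]
    cv2.imwrite(f"pics/{n}4.png",cv2.resize(im[:,:,::-1],None,fx=3,fy=3))
E
```

```text
scene jaw_face 0.68 [ 0.5539 -0.125   0.048 ] bx -0.1486
scene jaw_face 0.57 [0.5464 0.135  0.048 ] bx 0.1044
scene clamp_bar 0.86 [0.597  0.0042 0.103 ] bx -0.0351
```

View pics/scene4.png

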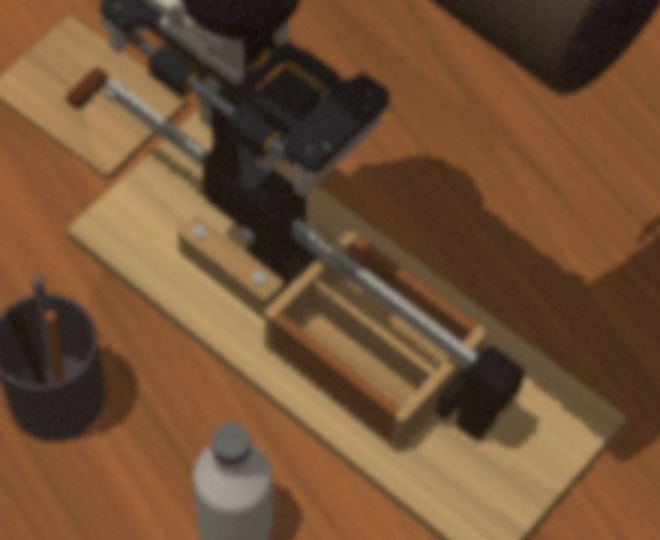

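The bar end and jaw have moved on another 11 mm or so. The jaw pad (about 445,400) is now within a few mm of the tray end, so I'll close gently from here.

>>> {"name": "carry_out", "arguments": {
  "deltas": [
    [[0,0,0,0,0.65],[0,0.03,0,0,0.65],[0,0.03,0,0,0.65],[0,0.03,0,0,0.65],[0,0.03,0,0,0.65]]
  ]
}}

```text
clock: 13.55
tool_pos: [0.5975, -0.0538, 0.1571]
orientation: [180.0, -0.1, -164.9]
force: [0.1, -0.3, 0.1]
opening: 0.0675
gripper_force: 0.0
```

>>> {"name": "carry_out", "arguments": {
  "deltas": [
    [[0,0,0,0,0.65],[0,0,0,0,0.65]]
  ]
}}

```text
clock: 13.75
tool_pos: [0.5979, -0.0539, 0.1575]
orientation: [-180.0, -0.0, -164.9]
force: [0.1, 0.1, 0.1]
opening: 0.0721
gripper_force: 0.0
```

>>> {"name": "carry_out", "arguments": {
  "deltas": [
    [[0,-0.03,0,0,0.3],[0,-0.03,0,0,0.15],[0,-0.03,0,0,0.05],[0,-0.03,0,0,0.0],[0,-0.03,0,0,-0.05]]
  ]
}}

```text
clock: 14.25
tool_pos: [0.5996, -0.0587, 0.1579]
orientation: [179.9, 0.0, -164.9]
force: [-1.9, 7.7, 5.3]
opening: 0.0432
gripper_force: 3.6
```

>>> {"name": "carry_out", "arguments": {
  "deltas": [
    [[0,0,0,0,-0.1],[0,0,0,0,-0.13],[0,0,0,0,-0.16]]
  ]
}}

```text
clock: 14.55
tool_pos: [0.5995, -0.0584, 0.1579]
orientation: [179.9, 0.0, -164.9]
force: [-3.6, 6.1, 4.0]
opening: 0.0373
gripper_force: 3.8
```

>>> {"name": "carry_out", "arguments": {
  "deltas": [
    [[0,0,0,0,-0.19],[0,0,0,0,-0.22],[0,0,0,0,-0.22]]
  ]
}}

```text
clock: 14.85
tool_pos: [0.5996, -0.0589, 0.1578]
orientation: [180.0, 0.0, -164.9]
force: [-2.9, 5.5, 3.9]
opening: 0.0343
gripper_force: 12.1
```

>>> {"name": "carry_out", "arguments": {
  "deltas": [
    [[0,0,0,0,-0.25],[0,0,0,0,-0.25],[0,0,0,0,-0.25]]
  ]
}}

```text
clock: 15.15
tool_pos: [0.5997, -0.0592, 0.1578]
orientation: [180.0, 0.0, -164.9]
force: [-1.4, 4.0, 5.0]
opening: 0.0332
gripper_force: 30.2
```

```bash
python3 - <<'E'
from plant import ctrl
from h import *
import cv2
for n in["scene"]:
    s=ctrl.snapshot(n)
    for k,z in[("jaw_face",.048),("clamp_bar",.103)]:
        for r in ctrl.spot_point(s,k)[:2]:
            p=backproj(s,r["centre"],z);print(n,k,round(r["p"],2),p.round(4),"bx",((p[0]-.5755)*-.2588+(p[1]-.0347)*.9659).round(4))
    im=s["color"][160:340,230:450]
    cv2.imwrite(f"pics/{n}5.png",cv2.resize(im[:,:,::-1],None,fx=3,fy=3))
E
```

```text
scene jaw_face 0.62 [0.5485 0.1265 0.048 ] bx 0.0956
```

View pics/scene5.png

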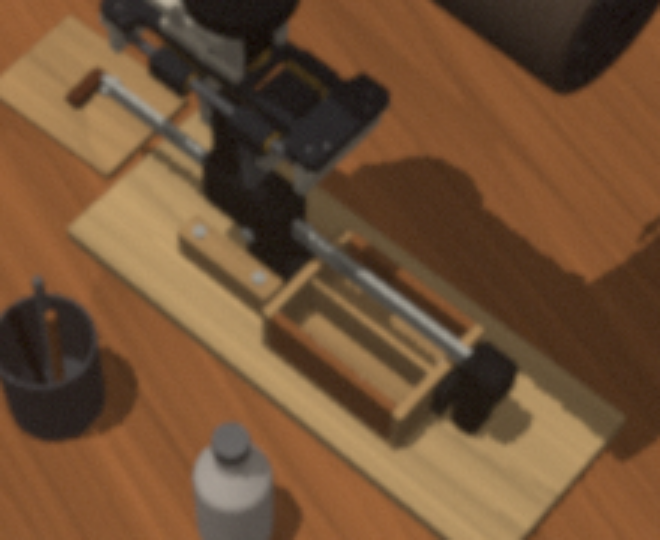

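The jaw has reached the tray and slid it slightly, with its near corner going from 268 to 264. There's no load on the trigger yet. For the next stroke I'll close in small steps.

>>> {"name": "carry_out", "arguments": {
  "deltas": [
    [[0,0,0,0,0.65],[0,0.03,0,0,0.65],[0,0.03,0,0,0.65],[0,0.03,0,0,0.65],[0,0.03,0,0,0.65]]
  ]
}}

```text
clock: 15.8
tool_pos: [0.5975, -0.0539, 0.1571]
orientation: [-180.0, -0.1, -164.9]
force: [0.0, -0.0, 0.7]
opening: 0.0677
gripper_force: 0.0
```

>>> {"name": "carry_out", "arguments": {
  "deltas": [
    [[0,0,0,0,0.65],[0,0,0,0,0.65]]
  ]
}}

```text
clock: 16.0
tool_pos: [0.5979, -0.0539, 0.1575]
orientation: [-180.0, -0.0, -164.9]
force: [0.3, 0.7, -0.5]
opening: 0.0718
gripper_force: 0.0
```

>>> {"name": "carry_out", "arguments": {
  "deltas": [
    [[0,-0.01,0,0,0.4],[0,-0.02,0,0,0.35],[0,-0.025,0,0,0.3],[0,-0.025,0,0,0.25],[0,-0.025,0,0,0.2]]
  ]
}}

```text
clock: 16.5
tool_pos: [0.5994, -0.0582, 0.1578]
orientation: [180.0, 0.0, -164.9]
force: [-2.4, 4.5, 3.8]
opening: 0.0537
gripper_force: 2.3
```

>>> {"name": "carry_out", "arguments": {
  "deltas": [
    [[0,0,0,0,0.16],[0,0,0,0,0.12],[0,0,0,0,0.08]]
  ]
}}

```text
clock: 16.8
tool_pos: [0.5993, -0.0579, 0.1578]
orientation: [180.0, 0.0, -164.9]
force: [-2.1, 6.5, 5.4]
opening: 0.0481
gripper_force: 3.4
```

>>> {"name": "carry_out", "arguments": {
  "deltas": [
    [[0,0,0,0,0.04],[0,0,0,0,0.0]]
  ]
}}

```text
clock: 17.0
tool_pos: [0.5992, -0.0575, 0.1578]
orientation: [179.9, 0.0, -164.9]
force: [-3.4, 9.1, 5.8]
opening: 0.0443
gripper_force: 5.0
```

>>> {"name": "carry_out", "arguments": {
  "deltas": [
    [[0,0,0,0,-0.04],[0,0,0,0,-0.07]]
  ]
}}

```text
clock: 17.2
tool_pos: [0.5991, -0.0569, 0.1579]
orientation: [179.9, 0.0, -164.9]
force: [-5.5, 12.1, 7.5]
opening: 0.041
gripper_force: 6.4
```

>>> {"name": "carry_out", "arguments": {
  "deltas": [
    [[0,0,0,0,-0.1],[0,0,0,0,-0.12]]
  ]
}}

```text
clock: 17.4
tool_pos: [0.5991, -0.0567, 0.1578]
orientation: [179.9, 0.0, -164.9]
force: [-4.7, 12.3, 7.0]
opening: 0.0391
gripper_force: 9.3
```

>>> {"name": "carry_out", "arguments": {
  "deltas": [
    [[0,0,0,0,-0.13],[0,0,0,0,-0.14]]
  ]
}}

```text
clock: 17.6
tool_pos: [0.5992, -0.0571, 0.1578]
orientation: [179.9, 0.0, -164.9]
force: [-4.0, 9.4, 6.6]
opening: 0.0379
gripper_force: 13.2
```

>>> {"name": "carry_out", "arguments": {
  "deltas": [
    [[0,0,0,0,-0.14],[0,0,0,0,-0.14]]
  ]
}}

```text
clock: 17.8
tool_pos: [0.5992, -0.0572, 0.1579]
orientation: [179.9, 0.0, -164.9]
force: [-3.6, 9.1, 6.7]
opening: 0.0379
gripper_force: 13.5
```

>>> {"name": "carry_out", "arguments": {
  "deltas": [
    [[0,0.004,0,0,-0.15],[0,0.008,0,0,-0.16],[0,0.008,0,0,-0.16]]
  ]
}}

```text
clock: 18.1
tool_pos: [0.5993, -0.0575, 0.1578]
orientation: [-180.0, 0.0, -164.9]
force: [0.1, -1.8, 3.8]
opening: 0.0371
gripper_force: 21.7
```

>>> {"name": "carry_out", "arguments": {
  "deltas": [
    [[0,0,0,0,-0.17],[0,0,0,0,-0.17],[0,0,0,0,-0.17]]
  ]
}}

```text
clock: 18.4
tool_pos: [0.5993, -0.0577, 0.1578]
orientation: [-179.9, 0.0, -164.9]
force: [3.1, -4.9, 3.0]
opening: 0.0366
gripper_force: 24.5
```

>>> {"name": "carry_out", "arguments": {
  "deltas": [
    [[0,-0.003,0,0,-0.17],[0,-0.003,0,0,-0.17],[0,-0.003,0,0,-0.17],[0,-0.003,0,0,-0.17],[0,-0.003,0,0,-0.17]]
  ]
}}

```text
clock: 18.9
tool_pos: [0.5993, -0.0577, 0.1578]
orientation: [-180.0, 0.0, -164.9]
force: [3.5, -3.6, 5.4]
opening: 0.0366
gripper_force: 23.6
```

```bash
python3 - <<'E'
from plant import ctrl
import cv2
s=ctrl.snapshot("scene");im=s["color"][160:340,230:450]
cv2.imwrite("pics/scene6.png",cv2.resize(im[:,:,::-1],None,fx=3,fy=3))
o=ctrl.get_obs();print(o["opening"],o["gripper_force"],o["force"])
E
```

```text
0.03659968441455989 23.695823950110935 [ 2.49950802 -3.6080563   5.86922301]
```

View pics/scene6.png

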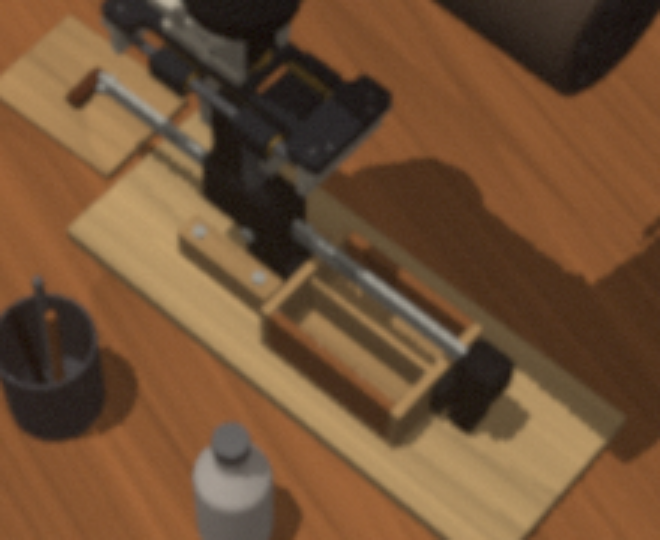

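The tray is pushed home against the handle-side jaw and the far jaw is against its end. The trigger has stalled short of fully home (36.6 mm against 33.2 mm) at about 24 N, which gives roughly 40 N at the jaw. I'm handing in while still squeezing.

```bash
python3 -c "
from plant import ctrl
print(ctrl.close_job())"
```

```text
the job is handed in; nothing more can be done
None
```

The job is handed in: the far jaw presses the tray home against the handle-side jaw at roughly 40 N (estimated from about 24 N on the trigger), and the hand is still squeezing.

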